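# Hook the card tray onto the brass display stand

## Task

Hang the blue card tray on the brass display stand: press its two hooks into the top two of the stand's three slots, then lower it until both hooks sit fully home, and let go so that it hangs level and straight against the stand. Leave the black tray where it stands.

Things in the scene. Friction and masses are not known exactly. Their poses are not given: they have to be found in the camera images.
- blue_tray_mid (a point): Centre of the loose blue card tray (0.2 kg), half-way up, 55 mm above its underside. x: to its back (hook side, away from the robot); z up. 110 mm deep (x), 140 wide (y), 110 high; open ends, 25 mm front lip, full-height 4 mm back wall. Its middle divider, an upright plate 10 mm thick (y), full height, runs along x from lip to back wall: pinch it from above.
- blue_tray_hook (a point): On the blue tray's rear face, at the underside of the upper hook: 55 mm behind (+x) and 39 mm above the tray's centre; same axes. The lower hook is the same, 64 mm below. A hook is a tab 16 mm wide, 6 mm thick, reaching 19 mm back, ending in a 6 mm thick lip turned down 14 mm; the gap from rear face to lip is 13 mm.
- stand_slots (a point): Fixed brass stand: middle of the bottom edge of its top slot, on the front face, 172 mm above the table. x: into the panel, away from the robot; z up. Panel 100 mm wide, 6 thick, 228 high; 3 through slots 40 wide, 40 high, 64 apart. Seated, the upper hook's point is at this point, up to 7 mm in front; hooks enter 14 to 34 mm higher. A 12 mm base plate reaches 57 mm ahead.
- black_tray_mid (a point): Centre of the loose black card tray, 55 mm above its underside: same size and shape as the blue one but without hooks; it must stay where it is. x axis towards its back wall.
Things that resemble listed ones, but are neither listed nor needed, are in the scene too. Of the things shaped like the part that bears stand_slots, the brass one is meant.

How it is judged:
At the end, for the whole second after the job is handed in: The blue tray hangs at rest on the top two slots: its centre within 15 mm sideways and 10 mm in height of its seated place and 45 to 75 mm in front of the panel face, tilted less than 10 degrees and turned less than 14 degrees from square (x of blue_tray_mid in the frame of stand_slots between -0.075 and -0.045 m and y of blue_tray_mid in the frame of stand_slots between -0.015 and 0.015 m and z of blue_tray_mid in the frame of stand_slots between -0.049 and -0.029 m and angle between blue_tray_mid's own z axis and vertical below 0.18 rad and angle between the x axis of blue_tray_mid and the x axis of stand_slots, either way round below 0.25 rad and linear speed of blue_tray below 0.02 m/s); the robot touches nothing.
It fails at once if the black tray is moved more than 30 mm (distance of black_tray_mid from where it was at the start of the episode above 0.03 m).
It also fails if it takes over 42 s, if anything falls off the work surface, if the arm or the gripper's body presses on something with over 40 N, if the wrist force passes 120 N, or if a joint passes its speed limit or range.

## Robot

A 6-joint arm with a two-finger parallel gripper is mounted at the origin on the work surface. World frame = base frame: x ahead of the robot, y to its left, z up, the work surface at z = 0. Lengths are in m, angles in rad, forces in N, time in s.
With the tool pointing down it reaches from about 0.35 to 0.85 m from the base axis. Payload 8.1 kg.
Tool frame: the origin (TCP) lies on the mounting face of the last link; the fingertips stand 186 mm ahead of it and the grasp point (between the pads) lies 167 mm ahead of it (grip_point_offset is the distance from the TCP to the grasp point, in m); z points along the fingers, y is the direction in which the jaws open and shut (so a half turn about z gives the same grasp; the last joint's range is limited). The gripper opens to 93 mm and grips with 3 to 60 N. Pads are 15 mm wide; open, the fingers measure 128 mm over their backs; the gripper's body (75 mm by 188 mm) begins 65 mm behind the grasp point.
Start: joints at [1.167, 0.13, 1.488, -0, 1.523, -0.085], TCP at [0.188, 0.57, 0.405] pointing down, gripper open.
Joint ranges: [-2.96, 2.96], [-0.89, 2.26], [0.02, 2.5], [-1.34, 4.48], [0, 2.73], [-2.66, 2.66]. Speed limits (rad/s): [2.39, 2.39, 2.79, 3.14, 3.14, 3.14].

## Interface

Orientations are given as a rotation vector (axis times angle).
In Python, from plant import read_state, read_camera, close_job, grip_point_offset gives the robot as it stands.
- The arm moves only by the shell command python3 -m creep 'ROWS' [OPENING] [FORCE]. ROWS is JSON, a list of rows, each a list of 2 entries, a list of its own where there are three numbers: the shift along the tool's x, y, z in cm, then the turn, a rotation vector about the tool's x, y, z in degrees. In form: [[[tx, ty, tz], [rx, ry, rz]], ...]. A call has 1 to 12 rows; each row shifts and turns the commanded pose from where the row before left it, along the tool's axes as they then stand; what a row does not reach is not made up. A row lasts 1/12 s, in which the tool goes at most 41.7 mm and 7.16 degrees, less where a joint would pass 70% of its speed; a pose out of reach is approached as far as the arm can. A call is refused whole if a number of a shift passes 4.17 or a number of a turn 7.16, either way. A call with a gripper value outside its range is refused whole. OPENING is the opening in per cent of the stroke, from 0 (shut) to 100 (fully open), set as the call begins (- or left out, the last holds). The fingers move at their own pace and stop on an object; FORCE is the grip in N (left out, the last holds). Time passes only in rows, so rows that do not move let the fingers close. It gives the time, the measured TCP pose, the force and the opening at its end, in the units of the state.
- read_state(): the state, without advancing time (a new reading comes with each control period).
- read_camera(name): name is "side" or "top"; returns a dict with "img" (400x640x3 uint8, red, green, blue), "K" (3x3 intrinsics, pixels), "k1" (the pictures are not rectified: a ray, as slopes to the right and down, at radius r is drawn at 1 + k1 r^2 times it, then the intrinsics apply), "T" (4x4, takes a point from camera to world coordinates). Camera axes: x right, y down, z forward; pixel columns grow to the right and rows downward; lengths in m; the calibration is good to about 2 mm. A picture is of the moment at which its call begins. There is no depth.
- close_job(): hands the job in, once; it reports no verdict.
The state is a dict: "t": time; "q": joint angles; "dq": joint speeds; "joint_torque": joint torques, N m; "tool_pos": TCP position; "orientation": TCP orientation; "force": force on the tool from outside, world axes, zero at the start; "wrist_torque": the same for the moment, N m; "opening": finger opening in m.
Only numpy, scipy, OpenCV 4.12 (cv2) and the standard library are available. Lean on these libraries where they do the work, as an engineer would, in place of code of your own. Each camera call takes 0.05 s, during which the arm holds its last target.

## Working session

There is one attempt and no reset: what is moved stays moved. The work goes in short steps, Python scripts to look and compute and a shell command to move; the robot and the scene stay as the last step left them, time stands still between calls to the robot, and variables do not carry over. Pictures are saved under pics/ and viewed, and the job is handed in when it is done.

```bash
ls; mkdir -p pics; python3 - <<'E'
from plant import *
import cv2,numpy as np
s=read_state();print(s['t'],s['tool_pos'],s['orientation'],s['opening'],grip_point_offset)
for n in('side','top'):
    c=read_camera(n);cv2.imwrite(f'pics/{n}0.png',c['img'][:,:,::-1]);print(n,c['K'],c['k1'],c['T'])
    np.savez(f'{n}0.npz',**c)
E
```

```text
pics
0.0 [0.1879502  0.56955092 0.4036896 ] [-4.98593695e-01 -3.10133208e+00  2.86772606e-03] 0.09317561135909239 0.1673
side [[381.33826329   0.         316.13802716]
 [  0.         381.33826329 202.22317087]
 [  0.           0.           1.        ]] -0.0627961148653335 [[-0.99280295 -0.08216126  0.08713113  0.40719227]
 [-0.11879747  0.58361809 -0.80329141  0.63297218]
 [ 0.01514813 -0.80786104 -0.58917831  0.59982772]
 [ 0.          0.          0.          1.        ]]
top [[421.59216841   0.         314.60579983]
 [  0.         421.59216841 201.76642262]
 [  0.           0.           1.        ]] -0.10598266536341963 [[-0.00879481 -0.99660427  0.08186934  0.37520012]
 [-0.99990849  0.0079232  -0.01096524  0.02222323]
 [ 0.01027934 -0.08195829 -0.99658275  1.17258743]
 [ 0.          0.          0.          1.        ]]
```

View pics/side0.png

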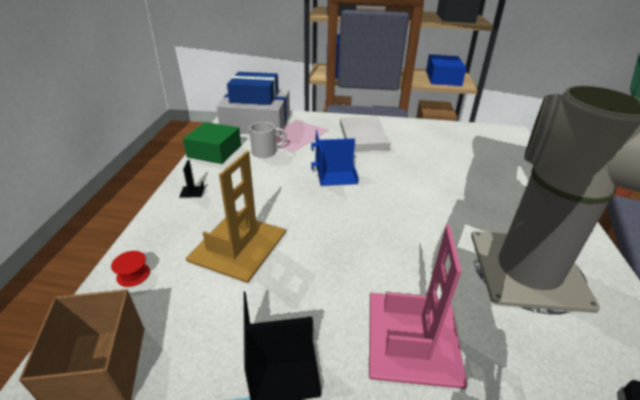

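View pics/top0.png

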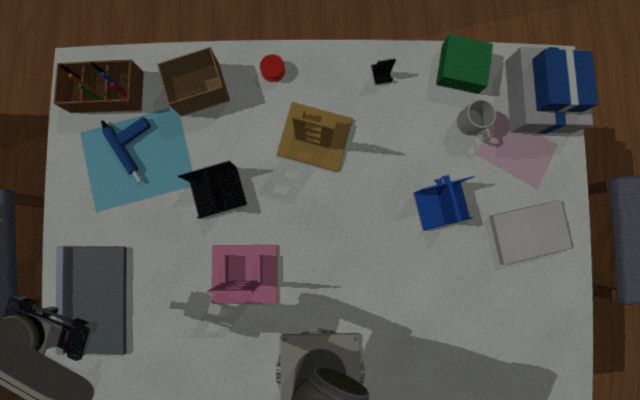

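The side view shows the brass stand at (238,215), the pink one at (430,310), the blue tray at (336,163), and the black tray at (280,350). The top view shows brass at (315,137), blue tray at (443,203), and black at (215,190). Next I'll crop in closer.

```bash
python3 - <<'E'
import cv2
t=cv2.imread('pics/top0.png');s=cv2.imread('pics/side0.png')
def crop(i,x,y,w,h,k,n):
    cv2.imwrite(n,cv2.resize(i[y:y+h,x:x+w],None,fx=k,fy=k,interpolation=cv2.INTER_CUBIC))
crop(t,400,165,90,75,8,'pics/tb.png')
crop(t,270,95,95,75,8,'pics/ts.png')
crop(s,180,145,110,140,4,'pics/ss.png')
crop(s,300,120,70,75,8,'pics/sb.png')
E
```

```text
(no output)
```

View pics/tb.png

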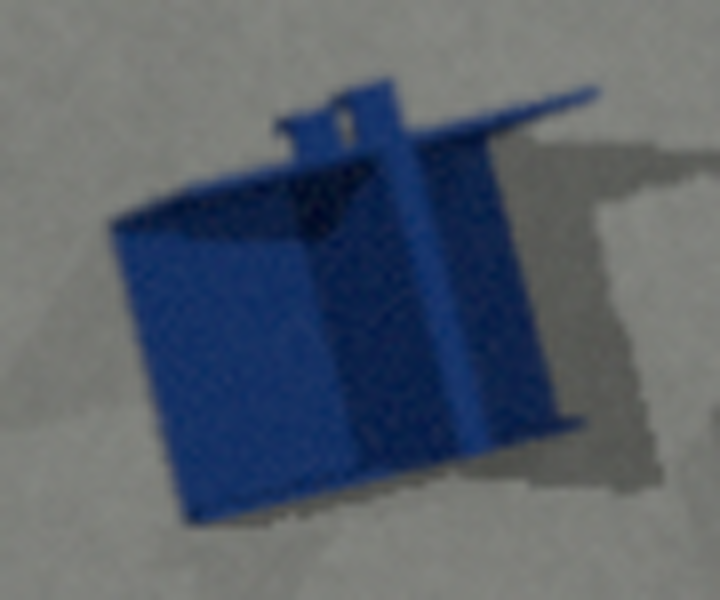

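View pics/ts.png

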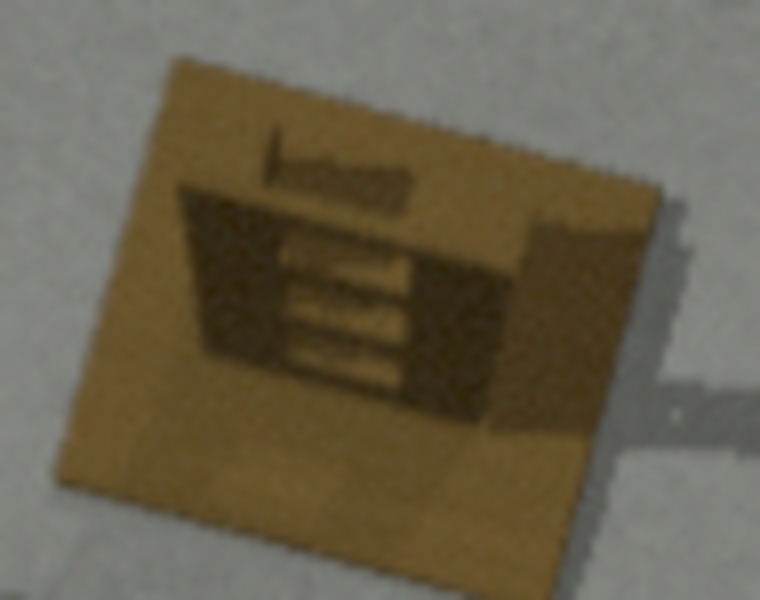

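View pics/ss.png

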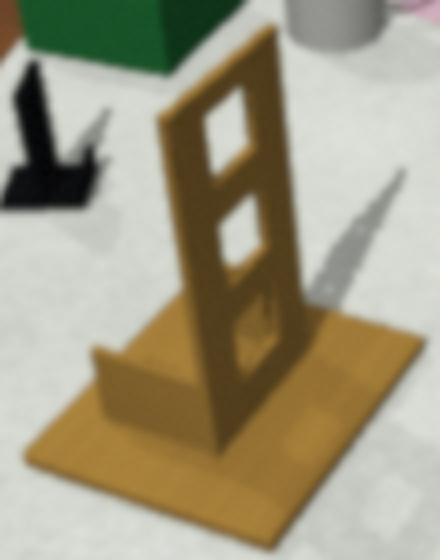

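View pics/sb.png

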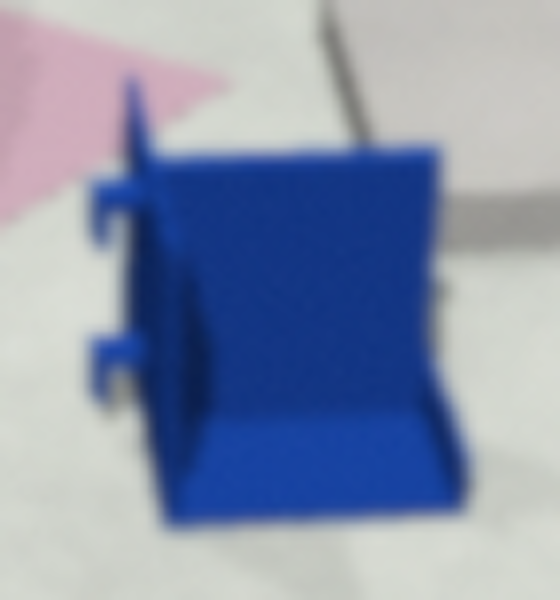

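Only one loose blue tray with hooks is in view, at top (443,203). The blue tool at (125,150) and the blue box at (575,80) are not it. Brass stand is at (315,137); the pink one at (245,275) is the decoy. Next I'll fit the poses.

```bash
cat >h.py <<'E'
import numpy as np,cv2
from scipy.optimize import least_squares
from scipy.spatial.transform import Rotation as R
def load(n): return dict(np.load(n))
def proj(c,P):
    T=np.linalg.inv(c['T']);p=np.atleast_2d(P)@T[:3,:3].T+T[:3,3]
    s=p[:,:2]/p[:,2:];s=s*(1+c['k1']*(s**2).sum(1,keepdims=True))
    return s*c['K'][0,0]+c['K'][:2,2]
def uncrop(p,o,k): return (np.array(p,float)+.5)/k-.5+o
def pose(v,L,z): # planar pose
    return np.c_[R.from_euler('z',v[2]).apply(np.c_[L[:,:2],L[:,2]*0])[:,:2]+v[:2],L[:,2]+z]
def fit(v0,obs,z=0):
    # obs: list of (cam, local pts, pix)
    f=lambda v:np.concatenate([(proj(c,pose(v,np.array(L,float),z))-px).ravel() for c,L,px in obs])
    r=least_squares(f,v0,loss='soft_l1');return r.x,f(r.x).reshape(-1,2)
E
python3 - <<'E'
from h import *
t=load('top0.npz');s=load('side0.npz')
np.set_printoptions(precision=4,suppress=True)
tt=[([-.055,.07,-.055],(190,522)),([.055,.07,-.055],(110,225)),([-.055,-.005,.055],(490,447)),([-.055,.005,.055],(462,455)),([.055,-.07,.055],(598,92)),([.055,.07,.055],(190,188)),([-.055,-.07,-.03],(582,422))]
st=[([-.055,.07,-.055],(465,512)),([.055,.07,-.055],(170,525)),([-.055,.005,.055],(440,150)),([.055,.07,.055],(132,78))]
o=[(t,[a for a,_ in tt],uncrop([b for _,b in tt],(400,165),8)),(s,[a for a,_ in st],uncrop([b for _,b in st],(300,120),8))]
for sel in (o,o[:1],o[1:]):
    v,r=fit([.4,-.28,.2],sel,.055);print('tray',v);print(r.round(1).tolist())
tt=[([0,.05,.056],(180,185)),([0,-.05,.056],(512,275)),([0,.05,-.16],(205,352)),([0,-.05,-.16],(485,425))]
st=[([0,.05,.056],(160,118)),([0,-.05,.056],(275,28)),([0,.05,-.16],(218,452)),([0,.02,.04],(204,120)),([0,-.02,.04],(243,87)),([0,.02,0],(213,187)),([0,-.02,0],(252,152))]
o=[(t,[a for a,_ in tt],uncrop([b for _,b in tt],(270,95),8)),(s,[a for a,_ in st],uncrop([b for _,b in st],(180,145),4))]
for sel in (o,o[:1],o[1:]):
    v,r=fit([.55,.02,.2],sel,.172);print('stand',v);print(r.round(1).tolist())
E
```

```text
tray [ 0.46   -0.3485  0.2316]
[[-0.6, -0.1], [-0.5, -0.9], [0.9, 1.5], [0.7, 1.4], [-0.2, -1.3], [-0.2, -0.8], [0.5, 0.1], [-0.7, -0.3], [-1.8, -0.0], [0.9, 0.2], [3.8, 21.6]]
tray [ 0.4597 -0.3483  0.2317]
[[-0.7, 0.0], [-0.6, -0.8], [0.8, 1.6], [0.7, 1.6], [-0.3, -1.2], [-0.3, -0.7], [0.4, 0.1]]
tray [ 0.4607 -0.3501  0.2283]
[[-1.0, -0.6], [-2.0, -0.4], [0.7, -0.1], [3.5, 21.3]]
stand [ 0.6338  0.0154 -0.2726]
[[-0.8, -0.2], [-0.2, -0.2], [-0.5, 0.5], [-1.0, 0.6], [0.5, -0.0], [-0.2, -1.4], [-0.7, 1.2], [-0.5, -1.0], [0.7, -2.5], [-0.4, -0.6], [0.4, -1.9]]
stand [ 0.6341  0.014  -0.2733]
[[-0.1, -0.3], [0.5, -0.4], [0.1, 0.4], [-0.5, 0.5]]
stand [ 0.6328  0.0185 -0.2748]
[[0.4, 0.9], [-0.1, -0.6], [-0.7, 2.2], [-0.5, -0.2], [0.8, -1.7], [-0.4, 0.3], [0.5, -1.0]]
```

```bash
cat >>h.py <<'E'
def plan(x,y,z,yaw,s=None):
    """rows needed from current measured pose to TCP pose, tool down, tool y along +-yaw's y axis"""
    from plant import read_state
    s=s or read_state();A=R.from_rotvec(s['orientation'])
    p=np.array(s['tool_pos']);best=None
    for k in(0,np.pi):
        B=R.from_euler('z',yaw+k)*R.from_euler('x',np.pi)
        d=(A.inv()*B).as_rotvec(degrees=True)
        if best is None or np.linalg.norm(d)<np.linalg.norm(best[0]): best=(d,k,B)
    d,k,B=best
    print('t',s['t'],'pos',p.round(4),'q6',s['q'][5],'open',s['opening'],'F',np.round(s['force'],1))
    print('turn deg(tool)',d.round(2),'k',k)
    w=np.array([x,y,z])-p
    print('shift cm now-frame',(A.inv().apply(w)*100).round(2),'after-turn frame',(B.inv().apply(w)*100).round(2))
E
python3 -c "
from h import *
plan(.459,-.348,.45,.2316)"
```

```text
t 0.1 pos [0.188  0.5696 0.4038] q6 -0.08542039777794717 open 0.09262742399366185 F [ 0.1 -0.7  0.9]
turn deg(tool) [ -0.09  -0.04 -31.54] k 3.141592653589793
shift cm now-frame [-54.5  -78.65  -4.5 ] after-turn frame [ -5.32 -95.53  -4.62]
```

```bash
python3 -m creep '[[[0,0,-1],[0,0,-6.3]],[[-1,-1,-1],[0,0,-6.3]],[[-1,-2,-1],[0,0,-6.3]],[[-1.5,-3,-1],[0,0,-6.3]],[[-1.5,-3.5,-0.6],[0,0,-6.3]],[[-1.5,-3.8,0],[0,0,0]],[[-1.5,-3.8,0],[0,0,0]],[[-1.5,-3.8,0],[0,0,0]],[[-1.5,-3.8,0],[0,0,0]],[[-1,-3.8,0],[0,0,0]],[[0,-3.8,0],[0,0,0]],[[0,-3.8,0],[0,0,0]]]' 100; python3 -c "
from h import *
plan(.459,-.348,.45,.2316)"
```

```text
t: 1.1
tool_pos: [0.3675, 0.2295, 0.4503]
orientation: [0.362, -3.12, 0.0]
force: [1.1, 0.4, 0.6]
opening: 0.0933
t 1.1 pos [0.3675 0.2295 0.4503] q6 -1.361667174602517 open 0.09328074089438623 F [1.1 0.4 0.6]
turn deg(tool) [-0.01 -0.04 -0.05] k 3.141592653589793
shift cm now-frame [ 4.300e+00 -5.831e+01  4.000e-02] after-turn frame [ 4.350e+00 -5.831e+01  3.000e-02]
```

```bash
python3 -m creep '[[[0.2,-4,0],[0,0,0]],[[0.2,-4,0],[0,0,0]],[[0.2,-4,0],[0,0,0]],[[0.2,-4,0],[0,0,0]],[[0.2,-4,0],[0,0,0]],[[0.3,-4,0],[0,0,0]],[[0.3,-4,0],[0,0,0]],[[0.3,-4,0],[0,0,0]],[[0.3,-4,0],[0,0,0]],[[0.4,-4,0],[0,0,0]],[[0.4,-4,0],[0,0,0]],[[0.4,-4,0],[0,0,0]]]'; python3 -m creep '[[[0.4,-4,0],[0,0,0]],[[0.3,-3.5,0],[0,0,0]],[[0.2,-2.8,0],[0,0,0]],[[0,0,0],[0,0,0]]]' ; python3 - <<'E'
from h import *
plan(.459,-.348,.25+.002,.2316)
from plant import read_camera
for n in('top','side'):
    c=read_camera(n);np.savez(n+'1.npz',**c);cv2.imwrite(f'pics/{n}1.png',c['img'][:,:,::-1])
    i=c['img'][:,:,::-1]; x,y,w,h=(380,140,120,120) if n=='top' else (270,60,130,140)
    cv2.imwrite(f'pics/{n}1c.png',cv2.resize(i[y:y+h,x:x+w],None,fx=4,fy=4,interpolation=2))
E
```

```text
t: 2.1
tool_pos: [0.4436, -0.2458, 0.4503]
orientation: [0.361, -3.12, -0.001]
force: [0.2, 0.3, 0.4]
opening: 0.093
t: 2.43
tool_pos: [0.4583, -0.3504, 0.4489]
orientation: [0.356, -3.119, -0.0]
force: [0.2, -0.6, -0.4]
opening: 0.093
t 2.4333 pos [ 0.4583 -0.3504  0.4489] q6 -2.5392099248425377 open 0.09299129264856071 F [ 0.2 -0.6 -0.4]
turn deg(tool) [ 0.03 -0.11 -0.26] k 3.141592653589793
shift cm now-frame [-0.16  0.21 19.69] after-turn frame [-0.12  0.22 19.69]
```

View pics/top1c.png

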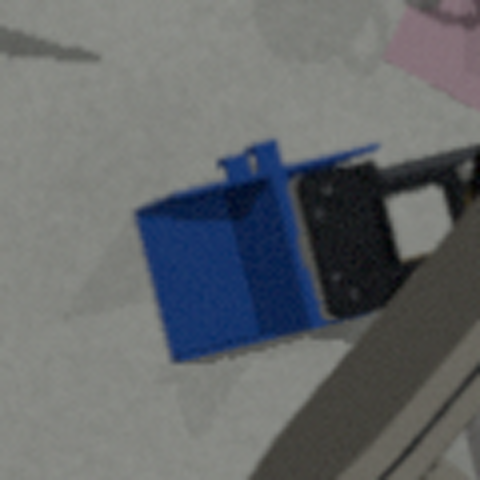

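View pics/side1c.png

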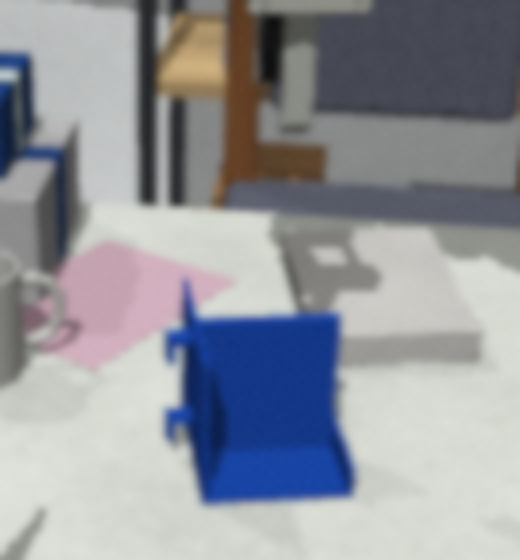

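```bash
python3 -m creep '[[[-0.1,0.2,2],[0,0,-0.2]],[[0,0,3.5],[0,0,0]],[[0,0,3.5],[0,0,0]],[[0,0,3.5],[0,0,0]],[[0,0,3],[0,0,0]],[[0,0,2.5],[0,0,0]],[[0,0,1.6],[0,0,0]],[[0,0,0],[0,0,0]]]'; python3 - <<'E'
from h import *
plan(.459,-.348,.25+.002,.2316)
from plant import read_camera
for n in('side',):
    c=read_camera(n);i=c['img'][:,:,::-1]; x,y,w,h=(270,60,130,140)
    cv2.imwrite(f'pics/{n}2c.png',cv2.resize(i[y:y+h,x:x+w],None,fx=4,fy=4,interpolation=2))
E
```

```text
t: 3.2
tool_pos: [0.458, -0.3411, 0.2502]
orientation: [0.369, -3.115, -0.009]
force: [-0.6, 0.1, -1.2]
opening: 0.093
t 3.2 pos [ 0.458  -0.3411  0.2502] q6 -2.5366967585546654 open 0.0930302374953506 F [-0.6  0.1 -1.2]
turn deg(tool) [ 0.37 -0.24  0.24] k 3.141592653589793
shift cm now-frame [ 0.06 -0.69 -0.18] after-turn frame [ 0.06 -0.7  -0.18]
```

View pics/side2c.png

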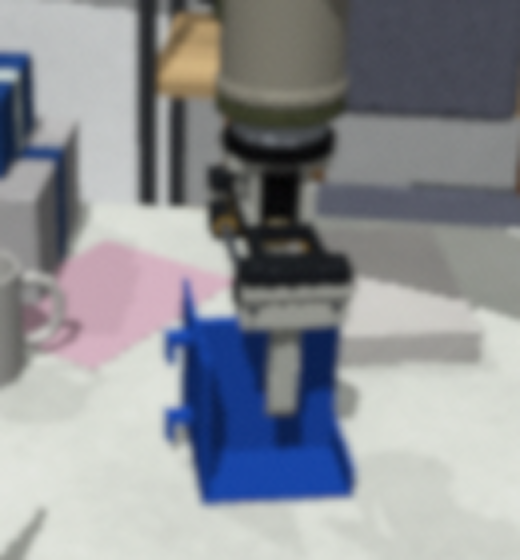

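The finger straddles the divider, with the tray at (275,400). I'll correct sideways, let it settle, then grip.

```bash
python3 -m creep '[[[0,-0.7,-0.1],[0.3,-0.2,0.2]],[[0,0,0],[0,0,0]],[[0,0,0],[0,0,0]]]'; python3 -c "
from h import *
plan(.459,-.348,.252,.2316)"; python3 -m creep '[[[0,0,0],[0,0,0]],[[0,0,0],[0,0,0]],[[0,0,0],[0,0,0]],[[0,0,0],[0,0,0]],[[0,0,0],[0,0,0]],[[0,0,0],[0,0,0]],[[0,0,0],[0,0,0]],[[0,0,0],[0,0,0]]]' 0 35;  python3 -c "
from h import *
plan(.459,-.348,.252,.2316)"
```

```text
t: 3.5
tool_pos: [0.4618, -0.3514, 0.2582]
orientation: [-0.361, 3.114, -0.012]
force: [-0.2, 0.8, 0.1]
opening: 0.0929
t 3.5 pos [ 0.4618 -0.3514  0.2582] q6 -2.5404864513504264 open 0.09288924122151886 F [-0.2  0.8  0.1]
turn deg(tool) [-0.49  0.33 -0.04] k 3.141592653589793
shift cm now-frame [0.2  0.4  0.62] after-turn frame [0.19 0.4  0.62]
t: 4.17
tool_pos: [0.4609, -0.3506, 0.2557]
orientation: [-0.361, 3.117, -0.007]
force: [-0.2, 0.3, 0.7]
opening: 0.0442
t 4.1667 pos [ 0.4609 -0.3506  0.2557] q6 -2.540514680990938 open 0.04417871855348882 F [-0.2  0.3  0.7]
turn deg(tool) [-0.29  0.2  -0.04] k 3.141592653589793
shift cm now-frame [0.13 0.3  0.36] after-turn frame [0.13 0.3  0.37]
```

```bash
python3 -m creep '[[[0,0.2,0.3],[-0.2,0.1,0]],[[0,0,0],[0,0,0]],[[0,0,0],[0,0,0]],[[0,0,0],[0,0,0]],[[0,0,0],[0,0,0]],[[0,0,0],[0,0,0]],[[0,0,0],[0,0,0]],[[0,0,0],[0,0,0]]]';  python3 -c "
from h import *
plan(.459,-.348,.252,.2316)"
```

```text
t: 4.83
tool_pos: [0.4605, -0.3486, 0.2527]
orientation: [-0.362, 3.119, -0.002]
force: [-0.8, 1.0, 0.2]
opening: 0.01
t 4.8333 pos [ 0.4605 -0.3486  0.2527] q6 -2.5389755840761676 open 0.010029487007480608 F [-0.8  1.   0.2]
turn deg(tool) [-0.07  0.09 -0.03] k 3.141592653589793
shift cm now-frame [0.13 0.09 0.07] after-turn frame [0.13 0.09 0.07]
```

```bash
python3 -m creep '[[[0,0,-1],[0,0,0]],[[0,0,-2],[0,0,0]],[[0,0,-3],[0,0,0]],[[0,0,-3],[0,0,0]],[[0,0,-1.5],[0,0,0]],[[0,0,0],[0,0,0]]]' 0 45;  python3 -c "
from h import *
plan(.518,.047,.358,-.273)
from plant import read_camera
c=read_camera('side');i=c['img'][:,:,::-1]; x,y,w,h=(250,30,150,170)
cv2.imwrite('pics/s3.png',cv2.resize(i[y:y+h,x:x+w],None,fx=3,fy=3,interpolation=2))
"
```

```text
t: 5.33
tool_pos: [0.4613, -0.3495, 0.3635]
orientation: [-0.361, 3.113, -0.013]
force: [0.7, -0.7, -2.6]
opening: 0.0095
t 5.3333 pos [ 0.4613 -0.3495  0.3635] q6 -2.5389279152499014 open 0.009542497941054854 F [ 0.7 -0.7 -2.6]
turn deg(tool) [-0.41  0.49 28.88] k 3.141592653589793
shift cm now-frame [-14.6   37.31   0.31] after-turn frame [ 5.23 39.72  0.55]
```

View pics/s3.png

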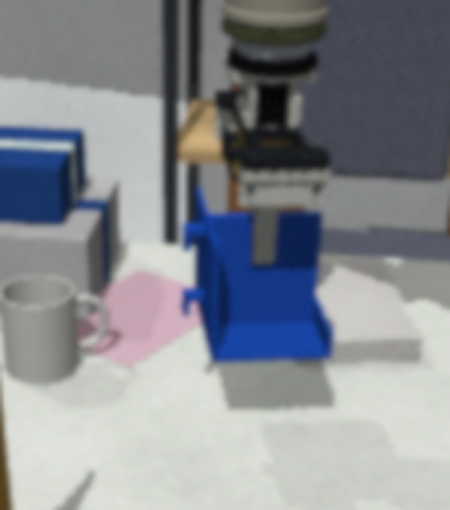

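Tray is held level at (265,290) in the crop. I'll turn and carry it to a point in front of the stand.

```bash
python3 -m creep '[[[1,0,0],[0,0,5.8]],[[1,0,0],[0,0,5.8]],[[1,0,0],[0,0,5.8]],[[1,0,0],[0,0,5.8]],[[1.2,1,0],[0,0,5.7]],[[0,2.5,0],[0,0,0]],[[0,3.5,0],[0,0,0]],[[0,3.8,0],[0,0,0]],[[0,3.8,0],[0,0,0]],[[0,3.8,0],[0,0,0]],[[0,3.8,0],[0,0,0]],[[0,3.8,0],[0,0,0]]]';  python3 -c "
from h import *
plan(.518,.047,.358,-.273)"
```

```text
t: 6.38
tool_pos: [0.4775, -0.0972, 0.3553]
orientation: [-0.429, -3.111, 0.001]
force: [1.2, 0.2, -3.6]
opening: 0.0099
t 6.3833 pos [ 0.4775 -0.0972  0.3553] q6 -1.6026531520944949 open 0.009947636884800869 F [ 1.2  0.2 -3.6]
turn deg(tool) [-0.04 -0.04 -0.04] k 3.141592653589793
shift cm now-frame [-0.   14.97 -0.28] after-turn frame [-1.000e-02  1.497e+01 -2.700e-01]
```

```bash
python3 -m creep '[[[0,3.5,0],[0,0,0]],[[0,3.5,0],[0,0,0]],[[0,3,0],[0,0,0]],[[0,2,0],[0,0,0]],[[0,1.5,0],[0,0,0]],[[0,0.8,0],[0,0,0]],[[0,0,0],[0,0,0]],[[0,0,0],[0,0,0]]]';  python3 - <<'E'
from h import *
plan(.518,.047,.358,-.273)
from plant import read_camera
for n in('top','side'):
    c=read_camera(n);np.savez(n+'4.npz',**c)
    i=c['img'][:,:,::-1]; x,y,w,h=(270,80,120,120) if n=='top' else (180,90,170,190)
    cv2.imwrite(f'pics/{n}4c.png',cv2.resize(i[y:y+h,x:x+w],None,fx=4 if n=='side' else 5,fy=3 if n=='side' else 5,interpolation=2) if n=='top' else cv2.resize(i[y:y+h,x:x+w],None,fx=3,fy=3,interpolation=2))
E
```

```text
t: 7.05
tool_pos: [0.5163, 0.0384, 0.3561]
orientation: [0.427, 3.112, -0.003]
force: [-0.2, -0.5, -3.2]
opening: 0.0096
t 7.05 pos [0.5163 0.0384 0.3561] q6 -1.3219522036207907 open 0.009637996161960802 F [-0.2 -0.5 -3.2]
turn deg(tool) [-0.1   0.02  0.01] k 3.141592653589793
shift cm now-frame [ 0.07  0.87 -0.2 ] after-turn frame [ 0.07  0.87 -0.19]
```

View pics/top4c.png

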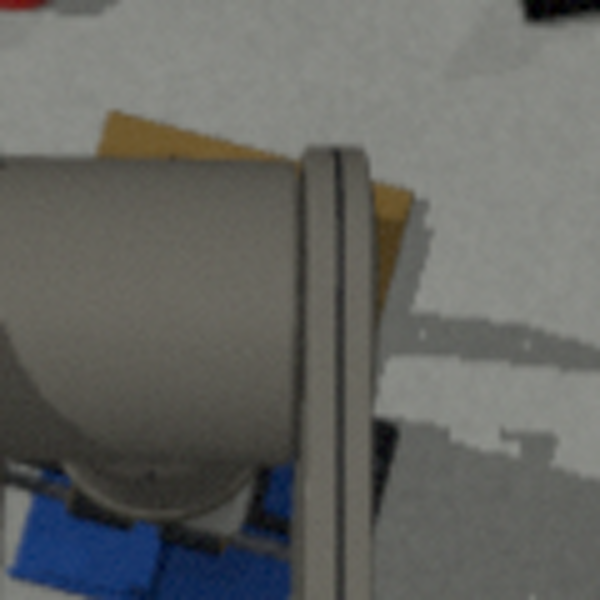

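View pics/side4c.png

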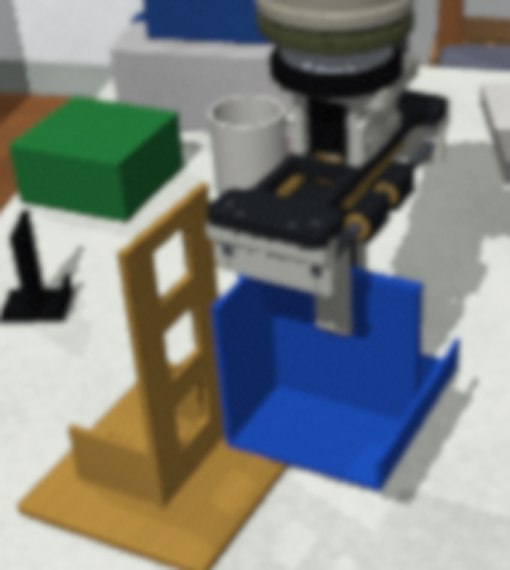

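```bash
python3 - <<'E'
import cv2,numpy as np
i=np.load('side4.npz')['img'][:,:,::-1]
cv2.imwrite('pics/s4d.png',cv2.resize(i[170:260,240:340],None,fx=8,fy=8,interpolation=2)[:600])
E
```

```text
(no output)
```

View pics/s4d.png

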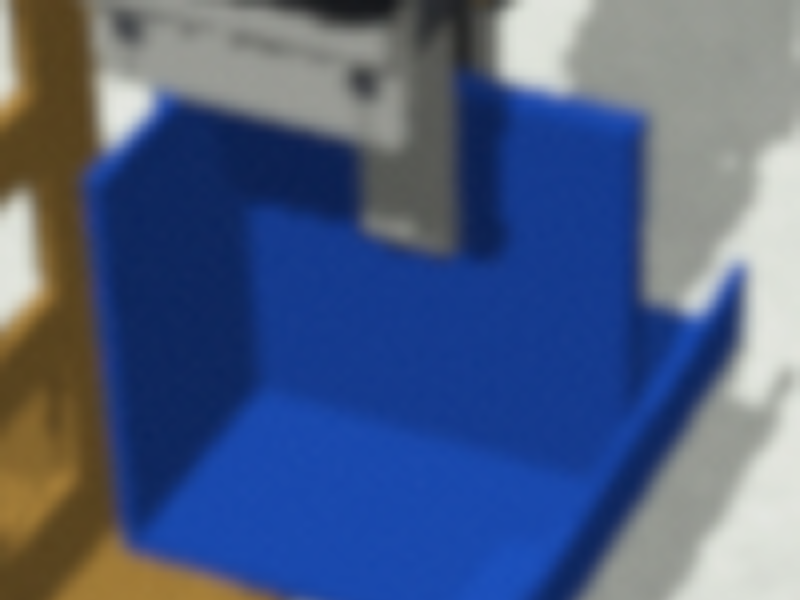

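```bash
python3 - <<'E'
from h import *
s=load('side4.npz')
pts=[([.055,.07,.055],(92,178)),([.055,.07,-.055],(130,547)),([-.051,.005,.055],(642,116)),([-.055,-.07,-.03],(743,262))]
px=np.vstack([uncrop([b for _,b in pts],(240,170),8),uncrop([(380,487)],(180,90),3)])
L=np.array([a for a,_ in pts]+[[-.055,.07,-.055]])
f=lambda v:(proj(s,R.from_euler('ZYX',v[3:]).apply(L)+v[:3])-px).ravel()
for w in (1,):
  # priors: level tilt
  g=lambda v:np.r_[f(v),(v[4:])/.02]
  r=least_squares(g,[.516,.038,.158,-.27,0,0]);print(r.x.round(4),f(r.x).round(1))
# stand slots prediction with side-only vs joint
from plant import read_state
print(read_state()['tool_pos'])
S=np.array([.634,.0154]);c=R.from_euler('z',-.273).as_matrix()[:2,:2]
print('rel in stand frame',c.T@(r.x[:2]-S), r.x[2]-.172)
E
```

```text
[ 0.5139  0.0325  0.1557 -0.2519  0.0019  0.0111] [-0.1 -0.7 -0.2 -0.3 -0.8  1.3  0.1 -0.7  1.1  0.3]
[0.51642774 0.03769448 0.35668856]
rel in stand frame [-0.12021881 -0.0158894 ] -0.016302435346241068
```

```bash
python3 -m creep '[[[-0.5,0.6,0],[0,0,0]],[[-0.5,0.6,0],[0,0,0]],[[-0.5,0,0],[0,0,0]],[[-0.5,0,0],[0,0,0]],[[0,0,0],[0,0,0]],[[0,0,0],[0,0,0]],[[0,0,0],[0,0,0]],[[0,0,0],[0,0,0]]]';  python3 - <<'E'
from h import *
plan(.634-.0585*.963,.0154+.0585*.27,.355,-.273)
from plant import read_camera
for n in('side',):
    c=read_camera(n);np.savez(n+'5.npz',**c)
    i=c['img'][:,:,::-1]
    cv2.imwrite('pics/s5.png',cv2.resize(i[145:260,210:340],None,fx=5,fy=5,interpolation=2))
E
```

```text
t: 7.82
tool_pos: [0.5391, 0.0447, 0.3573]
orientation: [0.428, 3.11, -0.002]
force: [0.2, 0.2, -2.8]
opening: 0.0099
t 7.8167 pos [0.5391 0.0447 0.3573] q6 -1.3086829015307893 open 0.009854962309195511 F [ 0.2  0.2 -2.8]
turn deg(tool) [-0.04  0.12 -0.03] k 3.141592653589793
shift cm now-frame [-4.08 -0.26  0.24] after-turn frame [-4.08 -0.26  0.23]
```

View pics/s5.png

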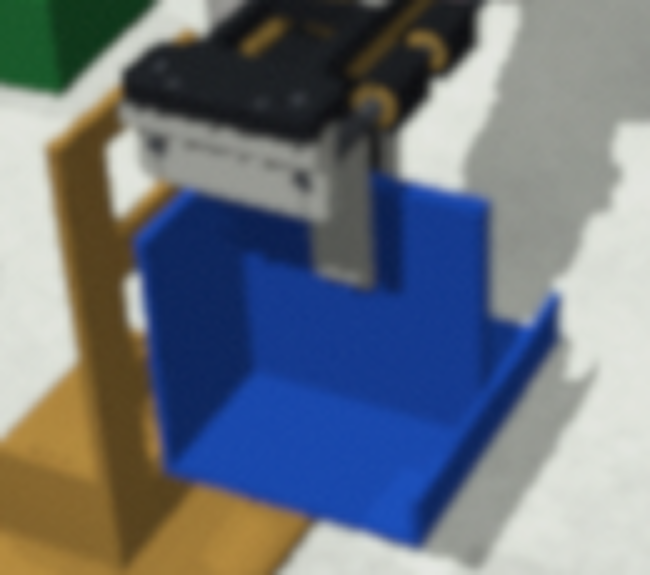

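```bash
cat >>h.py <<'E'
def fittray(c,pts,px,v0,z=None):
    L=np.array(pts)
    f=lambda v:(proj(c,R.from_euler('ZYX',v[3:]).apply(L)+v[:3])-px).ravel()
    g=lambda v:np.r_[f(v),v[4:]/.02,(0 if z is None else (v[2]-z)/.001)]
    r=least_squares(g,v0);print(r.x.round(4),f(r.x).round(1))
    for S,y in(((.634,.0154),-.273),((.6328,.0185),-.2748)):
        m=R.from_euler('z',y).as_matrix()[:2,:2];print('rel',(m.T@(r.x[:2]-S)).round(4),(r.x[2]-.172).round(4))
E
python3 - <<'E'
from h import *
s=load('side5.npz')
P=[[.055,.07,.055],[.055,.07,-.055],[-.055,.07,-.055],[-.051,.005,.055],[-.055,-.07,-.03]]
px=uncrop([(138,240),(170,472),(418,546),(489,202),(558,296)],(210,145),5)
fittray(s,P,px,[.54,.045,.158,-.27,0,0])
fittray(s,P,px,[.54,.045,.158,-.27,0,0],.159)
E
```

```text
[ 5.365e-01  4.120e-02  1.569e-01 -2.576e-01  4.000e-04  1.490e-02] [ 0.2 -0.7 -0.6 -0.2  1.2  0.1 -1.1  1.5  0.4 -0.8]
rel [-0.1009 -0.0015] -0.0151
rel [-0.0989 -0.0043] -0.0151
[ 0.5359  0.0436  0.1589 -0.2563 -0.0009  0.0141] [-0.  -0.8 -0.8 -0.1  1.3  0.3 -1.   1.3  0.5 -0.9]
rel [-0.102   0.0007] -0.0131
rel [-0.1    -0.0022] -0.0131
```

```bash
python3 -m creep '[[[-0.6,0,0],[0,0,0]],[[-0.6,0,0],[0,0,0]],[[-0.6,0,0],[0,0,0]],[[-0.6,0,0],[0,0,0]],[[-0.5,0,0],[0,0,0]],[[0,0,0],[0,0,0]]]'; python3 -m creep '[[[-0.4,0,0],[0,0,0]],[[-0.3,0,0],[0,0,0]],[[-0.2,0,0],[0,0,0]],[[0,0,0],[0,0,0]],[[0,0,0],[0,0,0]],[[0,0,0],[0,0,0]],[[0,0,0],[0,0,0]]]'; python3 - <<'E'
from h import *
plan(.634-.0585*.963,.0154+.0585*.27,.355,-.273)
from plant import read_camera
for n in('side',):
    c=read_camera(n);np.savez(n+'6.npz',**c)
    i=c['img'][:,:,::-1]
    cv2.imwrite('pics/s6.png',cv2.resize(i[145:260,190:320],None,fx=5,fy=5,interpolation=2))
E
```

```text
t: 8.37
tool_pos: [0.5681, 0.0365, 0.3574]
orientation: [0.428, 3.11, -0.002]
force: [-0.4, -0.0, -2.1]
opening: 0.0095
t: 8.95
tool_pos: [0.5757, 0.0346, 0.3575]
orientation: [0.428, 3.11, -0.002]
force: [0.1, 0.3, -2.7]
opening: 0.01
t 8.95 pos [0.5757 0.0346 0.3575] q6 -1.325792131290127 open 0.010017621341064546 F [ 0.1  0.3 -2.7]
turn deg(tool) [-0.04  0.14 -0.02] k 3.141592653589793
shift cm now-frame [-0.28 -0.27  0.25] after-turn frame [-0.28 -0.27  0.25]
```

View pics/s6.png

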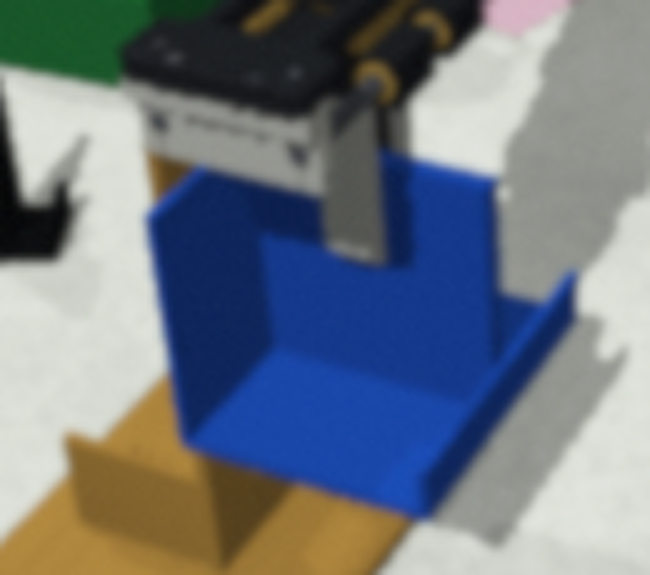

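```bash
python3 -m creep '[[[-0.2,0,0],[0,0,0]],[[-0.1,0,0],[0,0,0]],[[0,0,0],[0,0,0]],[[0,0,0],[0,0,0]]]'; python3 -m creep '[[[-0.2,0,0],[0,0,0]],[[0,0,0],[0,0,0]],[[0,0,0],[0,0,0]]]'; python3 - <<'E'
from h import *
plan(.634-.0585*.963,.0154+.0585*.27,.355,-.273)
s=load('side6.npz')
P=[[.055,.07,.055],[.055,.07,-.055],[-.055,.07,-.055],[-.051,.005,.055],[-.055,-.07,-.03]]
px=uncrop([(150,215),(187,443),(428,517),(497,182),(575,275)],(190,145),5)
fittray(s,P,px,[.575,.035,.158,-.27,0,0])
E
```

```text
t: 9.33
tool_pos: [0.5787, 0.0337, 0.3575]
orientation: [0.428, 3.11, -0.002]
force: [-0.1, -0.3, -3.0]
opening: 0.0099
t: 9.58
tool_pos: [0.5807, 0.0331, 0.3575]
orientation: [0.428, 3.11, -0.002]
force: [0.1, 0.3, -2.7]
opening: 0.0099
t 9.5833 pos [0.5807 0.0331 0.3575] q6 -1.3279398198571348 open 0.009887814268561536 F [ 0.1  0.3 -2.7]
turn deg(tool) [-0.04  0.14 -0.03] k 3.141592653589793
shift cm now-frame [ 0.24 -0.27  0.25] after-turn frame [ 0.24 -0.27  0.25]
[ 0.5734  0.0286  0.1554 -0.2604 -0.0053  0.0144] [ 0.3 -0.6 -0.4  0.   0.9  0.2 -1.2  1.1  0.5 -0.8]
rel [-0.062  -0.0037] -0.0166
rel [-0.06   -0.0064] -0.0166
```

```bash
python3 -m creep '[[[-0.2,0,0],[0,0,0]],[[0,0,0],[0,0,0]],[[0,0,0],[0,0,0]]]'; python3 -m creep '[[[-0.2,0,0],[0,0,0]],[[0,0,0],[0,0,0]],[[0,0,0],[0,0,0]]]'
```

```text
t: 9.83
tool_pos: [0.5825, 0.0327, 0.3574]
orientation: [0.428, 3.111, -0.002]
force: [-1.1, 1.3, -2.9]
opening: 0.0097
t: 10.08
tool_pos: [0.5833, 0.0325, 0.3573]
orientation: [-0.427, -3.11, 0.001]
force: [-12.3, 3.0, 3.0]
opening: 0.0098
```

Contact came at 19 mm beyond where the hook tips would have touched, so the rear face is on the panel. I'll back off about 3 mm, then lower.

```bash
python3 -m creep '[[[0.5,0,0],[0,0,0]],[[0,0,0],[0,0,0]],[[0,0,0.4],[0,0,0]],[[0,0,0.4],[0,0,0]],[[0,0,0.4],[0,0,0]],[[0,0,0],[0,0,0]],[[0,0,0],[0,0,0]]]'; python3 -m creep '[[[0,0,0.3],[0,0,0]],[[0,0,0.2],[0,0,0]],[[0,0,0.2],[0,0,0]],[[0,0,0],[0,0,0]],[[0,0,0],[0,0,0]]]'; python3 - <<'E'
from h import *
from plant import read_camera
for n in('side',):
    c=read_camera(n);np.savez(n+'7.npz',**c)
    i=c['img'][:,:,::-1]
    cv2.imwrite('pics/s7.png',cv2.resize(i[145:260,190:320],None,fx=5,fy=5,interpolation=2))
E
```

```text
t: 10.67
tool_pos: [0.5796, 0.0333, 0.3447]
orientation: [0.428, 3.111, -0.002]
force: [0.5, -0.3, -1.6]
opening: 0.0097
t: 11.08
tool_pos: [0.5796, 0.0334, 0.3383]
orientation: [0.428, 3.11, -0.002]
force: [-0.4, 0.2, -2.4]
opening: 0.0097
```

View pics/s7.png

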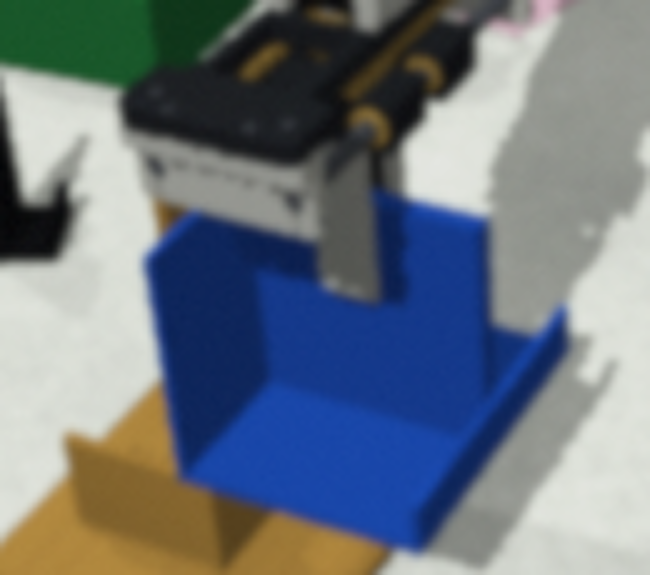

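```bash
python3 -m creep '[[[0,0,0.2],[0,0,0]],[[0,0,0.2],[0,0,0]],[[0,0,0],[0,0,0]],[[0,0,0],[0,0,0]]]'; python3 -m creep '[[[0,0,0.2],[0,0,0]],[[0,0,0.1],[0,0,0]],[[0,0,0],[0,0,0]],[[0,0,0],[0,0,0]]]';python3 -m creep '[[[0,0,0.2],[0,0,0]],[[0,0,0],[0,0,0]],[[0,0,0],[0,0,0]]]'
```

```text
t: 11.47
tool_pos: [0.5796, 0.0334, 0.3342]
orientation: [0.428, 3.11, -0.002]
force: [0.3, -0.2, -1.1]
opening: 0.0098
t: 11.8
tool_pos: [0.5796, 0.0334, 0.3313]
orientation: [0.428, 3.11, -0.002]
force: [0.0, -0.3, -2.4]
opening: 0.0099
t: 12.05
tool_pos: [0.5799, 0.0334, 0.3302]
orientation: [0.428, 3.109, -0.001]
force: [-2.0, 0.5, 2.8]
opening: 0.0097
```

Contact came at z=0.330, the predicted seated height. I'll release, wait, and look before retracting.

```bash
python3 -m creep '[[[0,0,0],[0,0,0]],[[0,0,0],[0,0,0]],[[0,0,0],[0,0,0]],[[0,0,0],[0,0,0]],[[0,0,0],[0,0,0]],[[0,0,0],[0,0,0]],[[0,0,0],[0,0,0]],[[0,0,0],[0,0,0]]]' 70; python3 - <<'E'
from h import *
from plant import read_camera
c=read_camera('side');np.savez('side8.npz',**c)
i=c['img'][:,:,::-1]
cv2.imwrite('pics/s8.png',cv2.resize(i[145:260,190:320],None,fx=5,fy=5,interpolation=2))
E
```

```text
t: 12.72
tool_pos: [0.5797, 0.0334, 0.3295]
orientation: [0.428, 3.11, -0.002]
force: [0.1, 0.0, 0.4]
opening: 0.0587
```

View pics/s8.png

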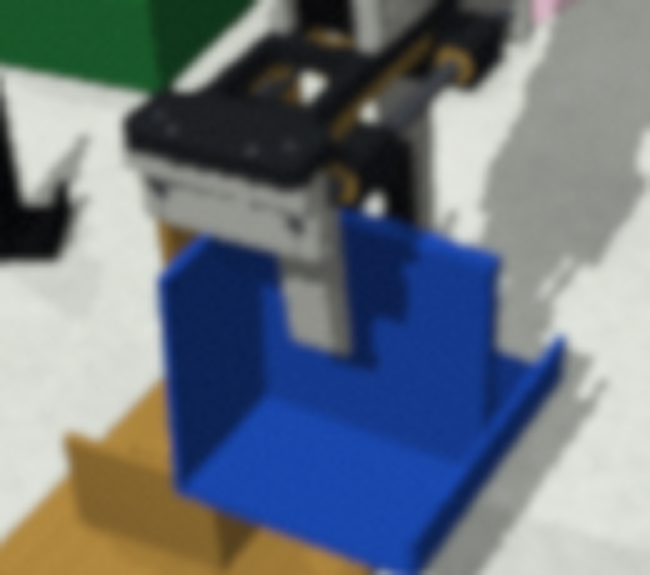

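The tray hangs, with its top tipped out a little. I'll retract straight up and measure.

```bash
python3 -m creep '[[[0,0,-1],[0,0,0]],[[0,0,-2],[0,0,0]],[[0,0,-3],[0,0,0]],[[0,0,-3],[0,0,0]],[[0,0,-3],[0,0,0]],[[2,0,-2],[0,0,0]],[[4,0,0],[0,0,0]],[[4,0,0],[0,0,0]],[[4,0,0],[0,0,0]],[[3,0,0],[0,0,0]],[[2,0,0],[0,0,0]],[[0,0,0],[0,0,0]]]' 70; python3 - <<'E'
from h import *
from plant import read_camera
for n in('side','top'):
    c=read_camera(n);np.savez(n+'9.npz',**c)
    i=c['img'][:,:,::-1];y,x=(145,190) if n=='side' else (85,260)
    cv2.imwrite(f'pics/{n}9.png',cv2.resize(i[y:y+115,x:x+130],None,fx=5,fy=5,interpolation=2))
E
```

```text
t: 13.77
tool_pos: [0.3938, 0.0857, 0.4706]
orientation: [0.425, 3.108, -0.0]
force: [-0.6, 0.3, -0.1]
opening: 0.0651
```

View pics/side9.png

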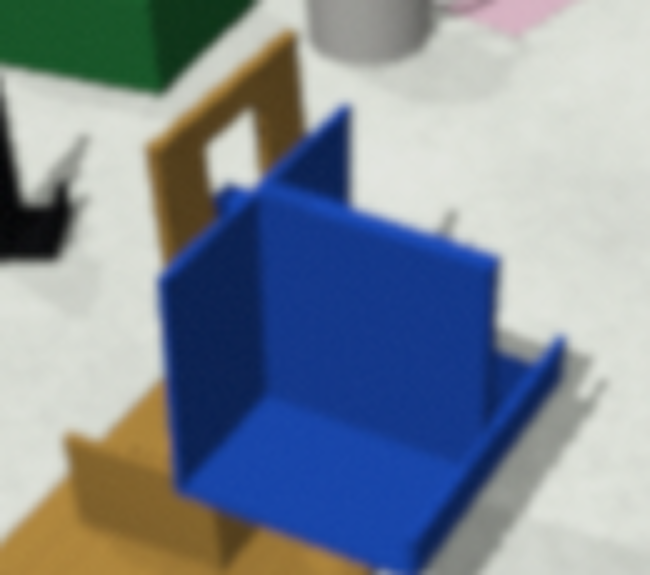

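View pics/top9.png

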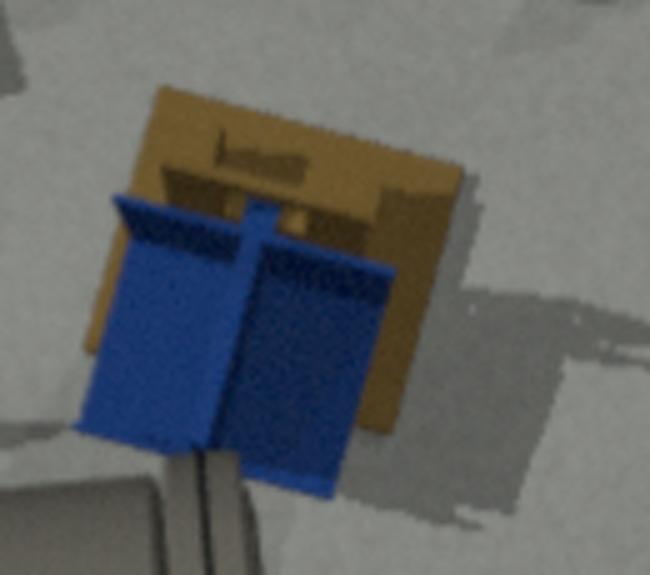

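```bash
python3 - <<'E'
from h import *
s=load('side9.npz');t=load('top9.npz')
P=np.array([[.055,.07,.055],[.055,.07,-.055],[-.055,.07,-.055],[-.051,.005,.055],[-.055,-.07,-.03],[.055,-.07,.055]])
px=uncrop([(162,279),(180,491),(412,574),(498,262),(566,340),(350,105)],(190,145),5)
Q=np.array([[.055,.07,.055],[.055,-.07,.055],[-.055,-.07,-.03],[-.055,.07,-.03]])
qx=uncrop([(115,198),(394,272),(333,497),(80,428)],(260,85),5)
W=lambda v,L:R.from_euler('ZYX',v[3:]).apply(L)+v[:3]
for k in('both','side'):
  f=lambda v:np.r_[(proj(s,W(v,P))-px).ravel(),(proj(t,W(v,Q))-qx).ravel() if k=='both' else []]
  r=least_squares(f,[.575,.035,.133,-.27,0,0]);v=r.x;print(v.round(4),f(v).round(1))
  for S,y in(((.634,.0154),-.273),((.6328,.0185),-.2748)):
    m=R.from_euler('z',y).as_matrix()[:2,:2];print('rel',(m.T@(v[:2]-S)).round(4),(v[2]-.172).round(4),'dyaw',(v[3]-y).round(3))
E
```

```text
[ 0.576   0.0318  0.1263 -0.2658 -0.0851  0.0148] [-0.2 -1.  -1.  -0.2  1.   1.7 -0.7  1.1 -0.1 -0.8 -0.9 -0.7  0.4  0.2
  1.2  0.2  0.6  1.  -1.1  1. ]
rel [-0.0603  0.0001] -0.0457 dyaw 0.007
rel [-0.0583 -0.0026] -0.0457 dyaw 0.009
[ 0.5775  0.0238  0.1199 -0.2769 -0.0683  0.0237] [ 0.3 -1.2 -0.1 -0.4  1.   0.9 -1.1  0.9  0.1 -0.5 -0.4  0.3]
rel [-0.0566 -0.0072] -0.0521 dyaw -0.004
rel [-0.0546 -0.0099] -0.0521 dyaw -0.002
```

```bash
python3 -m creep '[[[0,0,0],[0,0,0]],[[0,0,0],[0,0,0]],[[0,0,0],[0,0,0]],[[0,0,0],[0,0,0]],[[0,0,0],[0,0,0]],[[0,0,0],[0,0,0]]]'; python3 - <<'E'
from plant import *
import numpy as np
a=np.load('side9.npz')['img'].astype(int);b=read_camera('side')['img'].astype(int)
d=abs(a-b).max(2);print('tray diff',d[145:262,205:310].mean(),d[145:262,205:310].max())
z=np.load('side0.npz')['img'].astype(int);e=abs(z-b).max(2)[290:395,240:320];print('black tray diff',e.mean(),e.max())
print(close_job())
E
```

```text
t: 14.37
tool_pos: [0.3967, 0.0848, 0.4688]
orientation: [0.428, 3.111, -0.002]
force: [-0.5, 0.1, -0.1]
opening: 0.0655
tray diff 1.0571428571428572 5
black tray diff 3.4736904761904763 12
the job is handed in; nothing more can be done
None
```

The blue tray is hanging on the brass stand's top two slots, and I handed the job in at about 14.4 s. I pinched its middle divider and pushed both hooks through until the rear face touched the panel. Then I backed off about 3 mm, lowered it until contact at the predicted seated height, let go and retracted clear.

| Last check (both cameras) | Measured | Allowed |
|---|---|---|
| In front of the panel | 58 to 60 mm | 45 to 75 mm |
| Sideways | within 3 mm | within 15 mm |
| Turn from square | about 0.01 rad | under 0.25 rad |
| Tilt (top leaning out) | about 0.085 rad | under 0.18 rad |
| Centre height, relative to the slot point | -46 mm | -49 to -29 mm |

- **At rest:** two pictures about 0.6 s apart showed no movement of the tray.
- **Black tray:** the arm stayed clear of it, and its picture at the end closely matches the one from the start.
- **Height is the tightest margin:** the side camera alone gave -52 mm, which is outside the limit. I trusted the other readings because that camera read low before release too. The height where the hooks made contact, allowing for the tilt, works out to about -44 mm.
- **Lower hook:** I could not see it directly. I judged it seated from the contact height and the small tilt.

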